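# Send the spoiled lime down the scrap caddy and let its lid down softly

## Task

A spoiled lime lies on the sloping feed tray of the steel food-scrap caddy, held back by the closed lid. Press the caddy's front lever right down with your fingertips so that the linked lid lifts fully, keep it down until the lime has rolled into the caddy, then let the lever come up slowly so that the lid settles shut without slamming, and take your hand away. Do not touch the lime, and leave the other things on the worktop as they stand.

Things in the scene. Friction and masses are not known exactly. Their poses are not given: they have to be found in the camera images.
- caddy: open-topped steel food-scrap caddy, 240 deep (x) x 200 wide (y) x 200 high, fixed. Origin: centre of its underside; its front, with the lever, faces its -x. The front 85 mm of its top is the feed tray, sloping 33 degrees down from the front edge (190 high) to 134 high at x = -0.033; behind it is the mouth of the bucket (floor 22 high), under the lid
- lid_edge (a point): middle of the lid's front edge: 210 above the worktop shut, 328 fully open (0.9 rad). The lid: steel plate 153 x 204 mm hinged on top of the back wall (caddy x +0.117, 206 high); shut, its 58 mm skirt holds back what lies on the tray. Lid angle = 2.25 x lever angle, both ways; about 0.35 kg (varies by a quarter), it falls shut nearly undamped once the lever is let go
- lever_hinge (a joint): angle of the lever in the middle of the caddy's front: 0 up (lid shut), 0.4 right down on its stop (lid fully open). Pivot inside the caddy, 105 high, 105 mm from the pad's centre; the arm slopes up 0.2 rad at 0 and down 0.2 at 0.4. Pressing and holding takes about 5 to 9 N on the pad; let go, it springs up with the falling lid
- lever: the steel lever with its pad; origin on its pivot inside the caddy, 30 mm behind the caddy's front
- lever_pad (a point): centre of the top of the rubber-faced pad on the lever's end: 34 (along the caddy's x) x 50 (along its y) mm, 75 in front of the caddy's front. It stands about 132 above the worktop at lever angle 0 and 90 at 0.4, moving almost straight down
- lime: a green lime 52 x 43 x 42 mm, 40 g; origin at its underside as first modelled (21 mm from its middle); it turns as it rolls
- kitchen_timer: a round red wind-up kitchen timer, 69 mm wide, 68 high, bystander; origin under its centre
- lemon_1: a lemon 77 x 51 x 52 mm, bystander on the worktop
- salt_shaker: a glass salt shaker with a grey top, 44 mm wide, 90 high, bystander; origin under its centre
- mug_1: a mug with a handle, 86 mm wide, 90 high, bystander; origin under its centre
- pepper_mill: a dark wooden pepper mill, 58 mm wide, 170 high, bystander; origin under its centre
- spoon_1: a metal spoon 188 mm long lying flat by the sink, bystander; origin under its middle
Mind the look-alikes: they are no part of the job. What is shaped like the lime but brown or pink is not meant.

How it is judged:
By the outcome, as a careful person would: the job done as asked, in the order asked, and still so for the second after the job is handed in, with the robot touching nothing.
It also fails if it takes over 37 s, if anything falls off the work surface, if the arm or the gripper's body presses on something with over 40 N, if the wrist force passes 120 N, or if a joint passes its speed limit or range.

## Robot

A 6-joint arm with a two-finger parallel gripper is mounted at the origin on a cart in front of the work surface, level with it; the furniture and walls round the work are solid. World frame = base frame: x ahead of the robot, y to its left, z up, the work surface at z = 0. Lengths are in m, angles in rad, forces in N, time in s.
With the tool pointing down it reaches from about 0.35 to 0.975 m from the base axis. Payload 17.4 kg.
Tool frame: the origin (TCP) lies midway between the tips of the shut fingers; the grasp point (between the pads) lies 19 mm behind it; z points along the fingers, y is the line along which they close (so a half turn about z gives the same grasp; the last joint's range is limited). The gripper opens to 85 mm and grips with 20 to 120 N. Pads are 22 mm wide; open, the fingers measure 114 mm over their backs; the gripper's body (76 mm by 85 mm) begins 54 mm behind the grasp point. The pads swing forward as they close: fully open they stand 13 mm farther back than shut.
Start: joints at [-1.374, 0.116, 1.442, -0, 1.584, -0.038], TCP at [0.157, -0.656, 0.231] pointing down, gripper open.
Joint ranges: [-2.83, 2.83], [-0.83, 2.19], [0.07, 2.5], [-1.14, 4.28], [0.01, 3], [-2.97, 2.97]. Speed limits (rad/s): [1.89, 1.89, 2.22, 3.14, 3.14, 3.14].

## Interface

Orientations are given as a rotation vector (axis times angle).
In Python, from station import * gives the robot as it stands.
- The arm moves only by the tool move_arm, never from a script. Its argument "rows" is one flat list of numbers, 6 for each row, row after row: the shift along the world's x, y, z each as a share of 0.05 m, from -1 to 1, then the turn, a rotation vector about the world's x, y, z each as a share of 0.08 rad, from -1 to 1. A call has 1 to 5 rows; each row shifts and turns the commanded pose from where the row before left it; what a row does not reach is not made up. A row lasts 1/10 s, in which the tool goes at most 50 mm and 8.59 degrees, less where a joint would pass 70% of its speed; a pose out of reach is approached as far as the arm can. A call with a number of a shift or a turn outside -1 to 1 is refused whole. A call with a gripper value outside its range is refused whole. "fingers" is the opening, from 0 (shut) to 1 (fully open), set as the call begins (left out, the last holds). The fingers move at their own pace and stop on an object; the grip force is fixed at half the most. Time passes only in rows, so rows that do not move let the fingers close. It gives the time, the measured TCP pose, the force, the opening and the grip force at its end, in the units of the state.
- state(): the state, without advancing time (a new reading comes with each control period).
- get_image(name): name is "scene" or "top" or "wrist"; returns a dict with "image" (480x640x3 uint8, blue, green, red), "z_map" (480x640 float32, m along the optical axis (not along the pixel's ray), 0 where there is no reading), "camera_matrix" (3x3 intrinsics, pixels), "distortion" ([k1, k2, p1, p2, k3] as OpenCV has them; the pictures are not rectified), "world_to_cam" (4x4, takes a point from world to camera coordinates); the wrist camera has in their place "hand_eye" (4x4, takes a point from camera to tool coordinates, whose origin is the TCP and whose axes are the flange's). Camera axes: x right, y down, z forward; pixel columns grow to the right and rows downward; lengths in m; the calibration is good to about 2 mm. A picture is of the moment at which its call begins: read the wrist's pose just before it.
- close_job(): hands the job in; it is judged then, once.
The state is a dict: "clock": time; "joints": joint angles; "joint_vel": joint speeds; "tau": joint torques, N m; "eef_pos": TCP position; "tool_rot": TCP orientation; "force": force on the tool from outside, world axes, zero at the start; "torque": the same for the moment, N m; "finger_gap": finger opening in m; "grasp_force": force on a finger pad.
Only numpy, scipy, OpenCV 4.12 (cv2) and the standard library are available. Lean on these libraries where they do the work, as an engineer would, in place of code of your own. Each camera call takes 0.05 s, during which the arm holds its last target. There are 200 camera calls.

## Working session

There is one attempt and no reset: what is moved stays moved. The work goes in short steps, Python scripts to look and compute and a tool call to move; the robot and the scene stay as the last step left them, time stands still between calls to the robot, and variables do not carry over. Pictures are saved under pics/ and viewed, at most 10 in all, crops included, and the job is handed in when it is done.

Besides the shell and the picture viewer there is one more tool, called by a JSON object that holds its "op" and its "data". move_arm: Moves the arm, as the interface text tells. Shift numbers are shares of 0.05 m and turn numbers shares of 0.08 rad, none past 1 either way. Its arguments: {"type":"object","properties":{"rows":{"type":"array","items":{"type":"number","minimum":-1,"maximum":1}},"fingers":{"type":"number"}},"required":["rows"]}

```bash
mkdir -p pics; cat > h.py <<'E'
from station import *
import numpy as np, cv2
def pts(d,T=None):
    z=d["z_map"];h,w=z.shape
    u,v=np.meshgrid(np.arange(w),np.arange(h))
    n=cv2.undistortPoints(np.stack([u,v],-1).reshape(-1,1,2).astype(np.float64),d["camera_matrix"],d["distortion"]).reshape(h,w,2)
    p=np.dstack([n[...,0]*z,n[...,1]*z,z,np.ones_like(z)])
    M=np.linalg.inv(d["world_to_cam"]) if T is None else T
    q=(p@M.T)[...,:3]; q[z==0]=np.nan
    return q
E
python3 - <<'E'
from h import *
for n in ("scene","top"):
    d=get_image(n); cv2.imwrite(f"pics/{n}0.png",d["image"]); np.save(f"{n}0.npy",pts(d))
s=state();print(s["clock"],s["eef_pos"],s["tool_rot"],s["finger_gap"],s["force"])
E
```

```text
0.1 [ 0.15699823 -0.65630251  0.23062965] [-3.11890867e+00 -3.67843882e-01  1.28197609e-04] 0.08543012704838562 [ 0.78635186 -0.35008862 -0.03393767]
```

View pics/scene0.png

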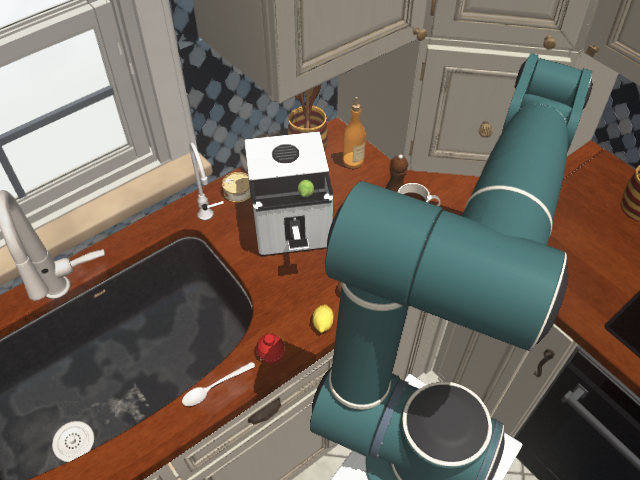

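View pics/top0.png

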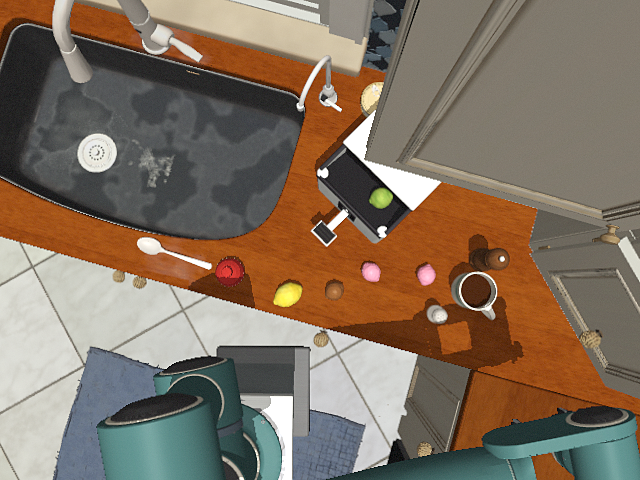

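The scene view shows the caddy (290,195) with its lever at (296,232). In the top view the pad is at (323,233), with the green lime on the tray at (381,197). The look-alikes are brown (334,289) and pink (371,271) and (426,274). Only the green one on the tray fits the description.

```bash
python3 - <<'E'
import numpy as np,cv2
t=np.load("top0.npy");s=np.load("scene0.npy")
f=lambda a,u,v:np.round(np.nanmedian(a[v-1:v+2,u-1:u+2].reshape(-1,3),0),3)
for n,u,v in [("pad",323,233),("lime",381,197),("cornL",322,174),("cornR",382,232),("lemon",288,294),("timer",230,270),("brown",334,289),("pink1",371,271),("pink2",426,274),("cab",375,160),("cab2",400,155),("cab3",530,200),("faucet",325,62),("salt",437,314),("mill",497,258)]: print(n,f(t,u,v))
for n,u,v in [("lidfrontL",250,180),("lidfrontR",327,173),("lidbackL",247,142),("lidbackR",320,137),("pad",297,241)]: print("s",n,f(s,u,v))
# pad pts: z 0.12..0.145 near
q=t[215:250,305:345].reshape(-1,3); m=(q[:,2]>.118)&(q[:,2]<.15); p=q[m]
print(len(p),np.round(np.nanmean(p,0),3)); r=cv2.minAreaRect((p[:,:2]*1000).astype(np.float32)); print(r)
im=cv2.imread("pics/top0.png")[130:310,260:450];cv2.imwrite("pics/crop.png",cv2.resize(im,None,fx=3,fy=3,interpolation=2))
E
```

```text
pad [ 0.531 -0.23   0.133]
lime [ 0.602 -0.35   0.2  ]
cornL [ 0.65  -0.227  0.195]
cornR [ 0.529 -0.353  0.195]
lemon [ 0.395 -0.15   0.049]
timer [ 0.449 -0.017  0.066]
brown [ 0.407 -0.257  0.039]
pink1 [ 0.45  -0.343  0.043]
pink2 [ 0.444 -0.472  0.043]
cab [ 0.615 -0.311  0.496]
cab2 [ 0.607 -0.34   0.569]
cab3 [ 0.552 -0.546  0.519]
faucet [ 0.857 -0.231  0.284]
salt [ 0.354 -0.489  0.087]
mill [ 0.478 -0.605  0.158]
s lidfrontL [ 0.709 -0.269  0.205]
s lidfrontR [ 0.574 -0.409  0.201]
s lidbackL [ 0.806 -0.367  0.213]
s lidbackR [ 0.665 -0.501  0.212]
s pad [ 0.534 -0.232  0.13 ]
458 [ 0.536 -0.238  0.129]
((544.850341796875, -245.47967529296875), (50.08595275878906, 72.97403717041016), 45.66005325317383)
```

View pics/crop.png

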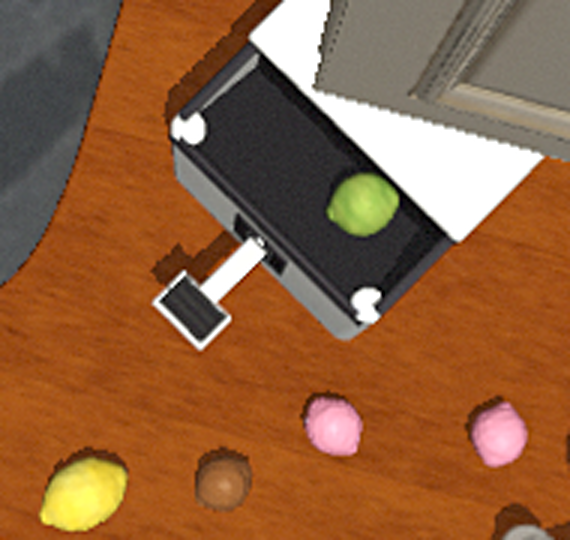

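The crop confirms it: the pad is at crop (192,307), with the green lime behind it on the tray at (363,203). In world coordinates the pad is at about (0.530, -0.230, 0.132), and the caddy's x axis is at about -44°. I'll go above the pad with the fingers shut, yaw to line up, and tilt the wrist back away from the wall cupboard.

{"op": "move_arm", "data": {"rows": [0.3, 0.35, 0.1, 0, 0, 0.5, 0.5, 0.6, 0.1, 0, 0, 0.7, 0.5, 0.6, 0, 0, 0, 0.7, 0.5, 0.6, 0, 0, 0, 0.7, 0.5, 0.6, 0, 0, 0, 0.7], "fingers": 0}}

```text
clock: 0.6
eef_pos: [0.2731, -0.517, 0.2413]
tool_rot: [-3.043, -0.78, -0.0]
force: [0.7, -0.5, -0.5]
finger_gap: 0.0123
grasp_force: 0.0
```

{"op": "move_arm", "data": {"rows": [0.5, 0.6, 0, 0, 0, 0.7, 0.5, 0.6, 0, 0, 0, 0.7, 0.5, 0.6, 0, 0, 0, 0.7, 0.5, 0.6, 0, -0.2, -0.4, 0.7, 0.5, 0.6, 0, -0.2, -0.4, 0.7]}}

```text
clock: 1.1
eef_pos: [0.398, -0.3669, 0.2413]
tool_rot: [2.855, 1.178, 0.079]
force: [0.6, -0.1, -0.0]
finger_gap: 0.0001
grasp_force: 0.0
```

{"op": "move_arm", "data": {"rows": [0.5, 0.6, 0, -0.4, -0.6, 0, 0.5, 0.6, 0, -0.4, -0.6, 0, 0.5, 0.5, 0, -0.4, -0.6, 0, 0.5, 0.5, 0, -0.3, -0.5, 0, 0.3, 0.3, 0, 0, 0, 0]}}

```text
clock: 1.6
eef_pos: [0.5127, -0.2412, 0.2414]
tool_rot: [2.678, 1.105, 0.258]
force: [0.2, -0.5, -0.5]
finger_gap: -0.0002
grasp_force: 0.0
```

```bash
python3 - <<'E'
from h import *
from scipy.spatial.transform import Rotation as R
s=state();r=R.from_rotvec(s["tool_rot"]).as_matrix();print(np.round(r,2),s["eef_pos"],s["joints"])
d=get_image("wrist");T=np.eye(4);T[:3,:3]=r;T[:3,3]=s["eef_pos"]
q=pts(d,T@d["hand_eye"]);np.save("w1.npy",q);cv2.imwrite("pics/w1.png",d["image"])
m=(q[...,2]>.115)&(q[...,2]<.145)&(np.hypot(q[...,0]-.53,q[...,1]+.23)<.045)
p=q[m];print(len(p),p.mean(0),cv2.minAreaRect((p[:,:2]*1000).astype(np.float32)))
d=get_image("top");cv2.imwrite("pics/t1.png",d["image"])
E
```

```text
[[ 0.7   0.67  0.25]
 [ 0.71 -0.69 -0.15]
 [ 0.07  0.28 -0.96]] [ 0.51268879 -0.24118274  0.24144663] [-0.47666774 -0.31017696  1.84098068 -0.01627488  1.31857666  0.31333633]
4915 [ 0.53311258 -0.23249198  0.1298131 ] ((539.15380859375, -239.96316528320312), (50.038028717041016, 62.93739700317383), 45.64494705200195)
```

View pics/w1.png

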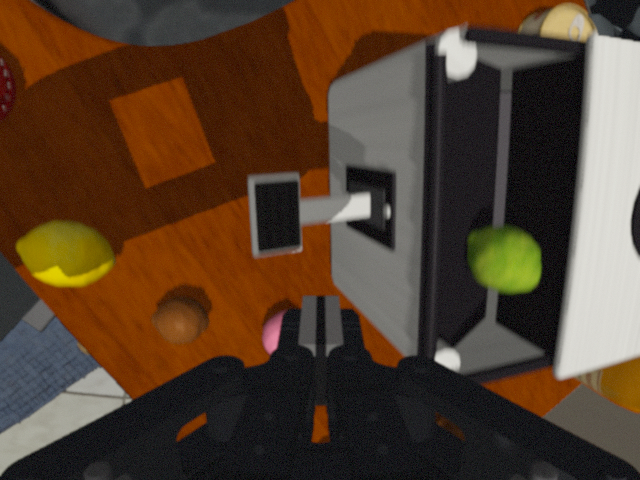

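The wrist view shows the pad centred at (275,214), which is about (0.529, -0.2295), and the lime still on the tray at (505,260). Next I'll line up over the pad and descend.

{"op": "move_arm", "data": {"rows": [0.12, 0.1, -0.2, 0, 0, 0, 0.12, 0.1, -0.4, 0, 0, 0, 0.1, 0.04, -0.5, 0, 0, 0, 0, 0, -0.5, 0, 0, 0, 0, 0, -0.3, 0, 0, 0]}}

```text
clock: 2.2
eef_pos: [0.5281, -0.2318, 0.1434]
tool_rot: [2.683, 1.103, 0.252]
force: [-0.4, -0.3, 0.6]
finger_gap: -0.0002
grasp_force: 0.0
```

{"op": "move_arm", "data": {"rows": [0, 0, -0.1, 0, 0, 0, 0, 0, -0.1, 0, 0, 0, 0, 0, -0.1, 0, 0, 0, 0, 0, -0.1, 0, 0, 0, 0, 0, -0.1, 0, 0, 0]}}

```text
clock: 2.7
eef_pos: [0.5299, -0.2324, 0.1235]
tool_rot: [2.679, 1.101, 0.258]
force: [-4.7, 3.0, 9.5]
finger_gap: -0.0003
grasp_force: 4.6
```

{"op": "move_arm", "data": {"rows": [0, 0, -0.1, 0, 0, 0, 0, 0, -0.1, 0, 0, 0, 0, 0, -0.1, 0, 0, 0, 0, 0, -0.1, 0, 0, 0, 0, 0, -0.06, 0, 0, 0]}}

```text
clock: 3.2
eef_pos: [0.5297, -0.2323, 0.0998]
tool_rot: [2.679, 1.101, 0.257]
force: [-0.8, 1.3, 5.4]
finger_gap: 0.0001
grasp_force: 3.2
```

{"op": "move_arm", "data": {"rows": [0, 0, -0.06, 0, 0, 0, 0, 0, -0.06, 0, 0, 0, 0, 0, -0.04, 0, 0, 0]}}

```text
clock: 3.5
eef_pos: [0.53, -0.2326, 0.0922]
tool_rot: [2.678, 1.101, 0.258]
force: [1.7, -1.3, 5.2]
finger_gap: -0.0003
grasp_force: 2.6
```

Not on the stop yet, so I'll go a little further until the force rises.

{"op": "move_arm", "data": {"rows": [0, 0, -0.04, 0, 0, 0, 0, 0, -0.04, 0, 0, 0]}}

```text
clock: 3.7
eef_pos: [0.5306, -0.2329, 0.0906]
tool_rot: [2.677, 1.1, 0.26]
force: [-20.5, 11.3, 44.2]
finger_gap: 0.0004
grasp_force: 24.1
```

{"op": "move_arm", "data": {"rows": [0, 0, -0.03, 0, 0, 0, 0, 0, 0, 0, 0, 0]}}

```text
clock: 3.9
eef_pos: [0.5308, -0.2329, 0.0906]
tool_rot: [2.676, 1.1, 0.261]
force: [-22.6, 11.6, 44.1]
finger_gap: 0.0001
grasp_force: 23.8
```

```bash
python3 - <<'E'
from h import *
print(state()["force"])
d=get_image("scene");q=pts(d);print(np.nanmax(np.where((q[...,0]>.55)&(q[...,0]<.85)&(q[...,1]<-.25)&(q[...,1]>-.52)&(q[...,2]<.36),q[...,2],np.nan)[130:200,240:330]))
cv2.imwrite("pics/s2.png",cv2.resize(d["image"][90:300,190:400],None,fx=2.5,fy=2.5))
E
```

```text
[-22.6215202   11.5609108   44.08547944]
0.3254415881209711
```

View pics/s2.png

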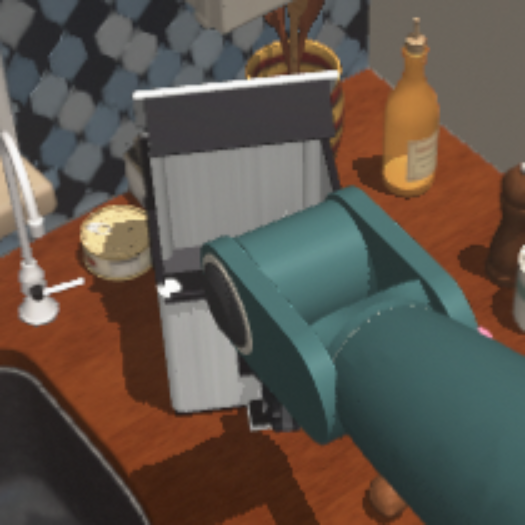

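The lid is fully open, with its edge at 0.325 (top of crop), and the lever is on its stop. I'll ease the force a little, hold, and check the lime with the wrist camera.

{"op": "move_arm", "data": {"rows": [0, 0, 0.03, 0, 0, 0, 0, 0, 0, 0, 0, 0, 0, 0, 0, 0, 0, 0, 0, 0, 0, 0, 0, 0, 0, 0, 0, 0, 0, 0]}}

```text
clock: 4.45
eef_pos: [0.5306, -0.2329, 0.0909]
tool_rot: [2.677, 1.1, 0.26]
force: [-13.2, 8.1, 29.6]
finger_gap: -0.0
grasp_force: 15.8
```

{"op": "move_arm", "data": {"rows": [0, 0, 0, 0, 0, 0, 0, 0, 0, 0, 0, 0, 0, 0, 0, 0, 0, 0, 0, 0, 0, 0, 0, 0, 0, 0, 0, 0, 0, 0]}}

```text
clock: 4.95
eef_pos: [0.5306, -0.2329, 0.0908]
tool_rot: [2.677, 1.1, 0.26]
force: [-13.3, 6.5, 29.5]
finger_gap: 0.0
grasp_force: 15.8
```

```bash
python3 - <<'E'
from h import *
from scipy.spatial.transform import Rotation as R
s=state();print(s["eef_pos"],s["force"])
T=np.eye(4);T[:3,:3]=R.from_rotvec(s["tool_rot"]).as_matrix();T[:3,3]=s["eef_pos"]
w=get_image("wrist");t=get_image("top")
for n,d,q in (("w",w,pts(w,T@w["hand_eye"])),("t",t,pts(t))):
    h=cv2.cvtColor(d["image"],cv2.COLOR_BGR2HSV);m=cv2.inRange(h,(32,90,50),(60,255,255))>0
    print(n,m.sum(),np.argwhere(m).mean(0)[::-1] if m.any() else 0,np.nanmedian(q[m],0) if m.any() else 0)
cv2.imwrite("pics/w3.png",np.hstack([cv2.resize(w["image"],(400,300)),cv2.resize(t["image"][130:310,260:450],(400,300))]))
E
```

```text
[ 0.53057752 -0.23287268  0.09081953] [-13.31277746   6.46857621  29.47665395]
w 0 0 0
t 1 [285. 285.] [ 0.41825094 -0.16510082  0.37624242]
```

View pics/w3.png

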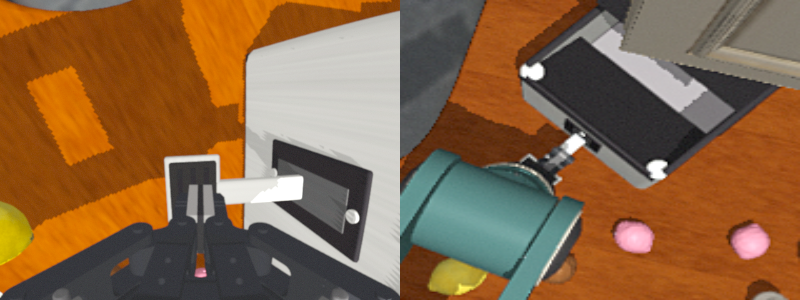

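The tray is empty in the top view (right half, 620,110) and no green is visible outside, so the lime has dropped in. Now I'll raise the lever slowly.

{"op": "move_arm", "data": {"rows": [0, 0, 0.03, 0, 0, 0, 0, 0, 0.03, 0, 0, 0, 0, 0, 0.03, 0, 0, 0, 0, 0, 0.03, 0, 0, 0, 0, 0, 0.03, 0, 0, 0]}}

```text
clock: 5.55
eef_pos: [0.5294, -0.2322, 0.0946]
tool_rot: [2.68, 1.102, 0.256]
force: [2.2, -1.2, 4.3]
finger_gap: -0.0005
grasp_force: 2.2
```

{"op": "move_arm", "data": {"rows": [0, 0, 0.04, 0, 0, 0, 0, 0, 0.04, 0, 0, 0, 0, 0, 0.04, 0, 0, 0, 0, 0, 0.04, 0, 0, 0, 0, 0, 0.04, 0, 0, 0]}}

```text
clock: 6.05
eef_pos: [0.529, -0.2319, 0.1039]
tool_rot: [2.681, 1.102, 0.255]
force: [1.4, 0.6, 5.1]
finger_gap: 0.0001
grasp_force: 2.7
```

{"op": "move_arm", "data": {"rows": [0, 0, 0.04, 0, 0, 0, 0, 0, 0.04, 0, 0, 0, 0, 0, 0.04, 0, 0, 0, 0, 0, 0.04, 0, 0, 0, 0, 0, 0.04, 0, 0, 0]}}

```text
clock: 6.55
eef_pos: [0.5291, -0.2319, 0.1141]
tool_rot: [2.681, 1.102, 0.255]
force: [1.2, -0.5, 7.0]
finger_gap: -0.0
grasp_force: 3.1
```

{"op": "move_arm", "data": {"rows": [0, 0, 0.03, 0, 0, 0, 0, 0, 0.03, 0, 0, 0, 0, 0, 0.03, 0, 0, 0, 0, 0, 0.03, 0, 0, 0, 0, 0, 0.03, 0, 0, 0]}}

```text
clock: 7.05
eef_pos: [0.5294, -0.2323, 0.1219]
tool_rot: [2.68, 1.102, 0.256]
force: [4.1, -2.8, 5.6]
finger_gap: 0.0006
grasp_force: 3.3
```

{"op": "move_arm", "data": {"rows": [0, 0, 0.02, 0, 0, 0, 0, 0, 0.02, 0, 0, 0, 0, 0, 0.02, 0, 0, 0, 0, 0, 0.02, 0, 0, 0, 0, 0, 0.02, 0, 0, 0]}}

```text
clock: 7.55
eef_pos: [0.5294, -0.2323, 0.1269]
tool_rot: [2.68, 1.102, 0.256]
force: [4.6, -3.5, 5.5]
finger_gap: -0.0002
grasp_force: 3.3
```

{"op": "move_arm", "data": {"rows": [0, 0, 0.02, 0, 0, 0, 0, 0, 0.02, 0, 0, 0, 0, 0, 0.02, 0, 0, 0, 0, 0, 0.02, 0, 0, 0, 0, 0, 0.02, 0, 0, 0]}}

```text
clock: 8.05
eef_pos: [0.5294, -0.2324, 0.1319]
tool_rot: [2.68, 1.101, 0.256]
force: [4.3, -3.2, 5.9]
finger_gap: 0.0001
grasp_force: 3.3
```

{"op": "move_arm", "data": {"rows": [0, 0, 0.02, 0, 0, 0, 0, 0, 0.02, 0, 0, 0, 0, 0, 0.02, 0, 0, 0, 0, 0, 0.02, 0, 0, 0, 0, 0, 0.02, 0, 0, 0]}}

```text
clock: 8.55
eef_pos: [0.5285, -0.2317, 0.1356]
tool_rot: [2.682, 1.103, 0.253]
force: [-0.7, -0.2, -0.7]
finger_gap: 0.0002
grasp_force: 0.0
```

The lever is fully up and the fingers are off it. Now I'll take the hand away, up and back.

{"op": "move_arm", "data": {"rows": [0, 0, 0.2, 0, 0, 0, -0.1, 0, 0.5, 0, 0, 0, -0.3, -0.2, 0.5, 0, 0, 0, -0.5, -0.4, 0.5, 0, 0, 0, -0.6, -0.6, 0.3, 0, 0, 0]}}

```text
clock: 9.05
eef_pos: [0.4537, -0.2916, 0.2388]
tool_rot: [2.679, 1.105, 0.257]
force: [1.2, -0.7, 0.4]
finger_gap: 0.0001
grasp_force: 0.0
```

{"op": "move_arm", "data": {"rows": [-0.6, -0.6, 0, 0, 0, 0, -0.6, -0.6, 0, 0, 0, 0, -0.3, -0.4, 0, 0, 0, 0, 0, 0, 0, 0, 0, 0, 0, 0, 0, 0, 0, 0]}}

```text
clock: 9.55
eef_pos: [0.3787, -0.3721, 0.2365]
tool_rot: [2.682, 1.1, 0.255]
force: [0.2, 0.1, -0.0]
finger_gap: 0.0002
grasp_force: 0.0
```

```bash
python3 - <<'E'
from h import *
s=state();print(s["eef_pos"],s["force"],np.abs(s["joint_vel"]).max())
a=get_image("scene");b=get_image("top");q=pts(a)
for u,v in [(250,180),(327,173),(297,241)]: print(np.round(q[v,u],3))
cv2.imwrite("pics/f.png",np.hstack([cv2.resize(a["image"],(400,300)),cv2.resize(b["image"],(400,300))]))
E
```

```text
[ 0.37868024 -0.37208172  0.23648522] [ 0.1721931   0.06794651 -0.01932982] 0.029153353163633575
[ 0.709 -0.268  0.207]
[ 0.573 -0.409  0.2  ]
[ 0.532 -0.23   0.134]
```

View pics/f.png

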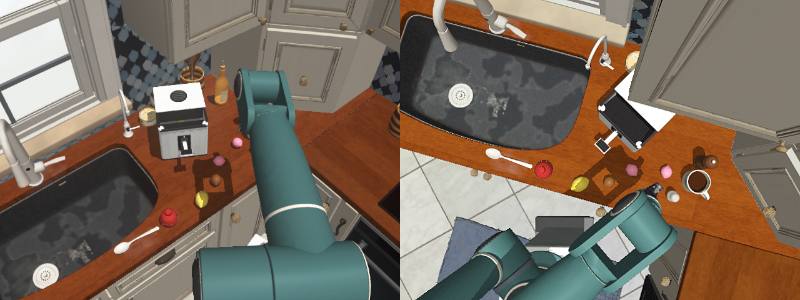

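The lid is shut (front edge at 0.20–0.207, as at the start), the lever is up (0.134), the tray is empty, and the other things stand where they were.

```bash
python3 -c "
from station import *
print(close_job())"
```

```text
the job is handed in; nothing more can be done
None
```

The job is handed in: the lime rolled off the tray into the caddy (the tray is empty), the lid was let down slowly and is shut, the lever is up, the hand is clear and nothing else was moved, with about 10 s on the clock at hand-in.

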